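Move a finished order to the ready rail and call the customer

ROBOT

A 6-joint arm with a two-finger parallel gripper is mounted at the origin on a cart in front of the work surface, level with it; the furniture and walls round the work are solid. World frame = base frame: x ahead of the robot, y to its left, z up, the work surface at z = 0. Lengths are in mm, angles in rad, forces in N, time in s.
With the tool pointing down it reaches from about 275 to 1000 mm from the base axis. Payload 8.4 kg.
Tool frame: the origin (TCP) lies midway between the tips of the shut fingers; the grasp point (between the pads) lies 19 mm behind it; z points along the fingers, y is the line along which they close (so a half turn about z gives the same grasp; the last joint's range is limited). The gripper opens to 85 mm and grips with 20 to 120 N. Pads are 22 mm wide; open, the fingers measure 114 mm over their backs; the gripper's body (76 mm by 85 mm) begins 54 mm behind the grasp point. The pads swing forward as they close: fully open they stand 13 mm farther back than shut.
Start: joints at [-1.158, 0.353, 1.633, -0, 1.155, -0.002], TCP at [251.878, -572.001, 231.281] pointing down, gripper open.
Joint ranges: [-2.63, 2.63], [-0.92, 2.1], [0.06, 2.66], [-1.3, 4.44], [0, 2.69], [-3.02, 3.02]. Speed limits (rad/s): [2.22, 2.22, 2.79, 3.14, 3.14, 3.14].

INTERFACE

Orientations are given as [roll, pitch, yaw] about the fixed x, y, z axes, in that order (R = Rz(yaw) Ry(pitch) Rx(roll)).
In Python, from rig import r, imaging gives the robot as it stands. The module is installed in compiled form; this text tells all that it offers.
- The arm moves only by the tool arm_command, never from a script. Its argument "deltas" is a list of rows, each an object of numbers: "hand": the finger opening in mm, from 0 to 85.4; "tx", "ty", "tz": the shift along the tool's x, y, z in mm; "wx", "wy", "wz": the turn, a rotation vector about the tool's x, y, z in rad. A call has 1 to 8 rows; each row shifts and turns the commanded pose from where the row before left it, along the tool's axes as they then stand; what a row does not reach is not made up. A row lasts 1/8 s, in which the tool goes at most 62.5 mm and 10.7 degrees, less where a joint would pass 70% of its speed; a pose out of reach is approached as far as the arm can. A call with a gripper value outside its range is refused whole. The fingers move at their own pace and stop on an object; "squeeze" is the grip in N (left out, the last holds). Time passes only in rows, so rows that do not move let the fingers close. It gives the time, the measured TCP pose, the force, the opening and the grip force at its end, in the units of the state.
- r.sense(): the state, without advancing time (a new reading comes with each control period).
- imaging.grab_frame(name): name is "side" or "top" or "wrist"; returns a dict with "image" (400x640x3 uint8, red, green, blue), "mtx" (3x3 intrinsics, pixels), "D" ([k1, k2, p1, p2, k3] as OpenCV has them; the pictures are not rectified), "world_to_cam" (4x4, takes a point from world to camera coordinates). Camera axes: x right, y up, looking along -z (the intrinsics and any distortion apply to the point x, -y, -z); pixel columns grow to the right and rows downward; lengths in mm; the calibration is good to about 2 mm. A picture is of the moment at which its call begins. There is no depth.
- r.sign_off(): hands the job in; it is judged then, once.
The state is a dict: "clock": time; "qpos": joint angles; "qvel": joint speeds; "joint_efforts": joint torques, N m; "eef_pos": TCP position; "tcp_rot": TCP orientation; "contact_force": force on the tool from outside, world axes, zero at the start; "wrist_torque": the same for the moment, N m; "opening": opening from 0.0 (shut) to 1.0 (fully open); "grasp_force": force on a finger pad.
Only numpy, scipy, OpenCV 4.12 (cv2) and the standard library are available. Lean on these libraries where they do the work, as an engineer would, in place of code of your own. Each camera call takes 0.05 s, during which the arm holds its last target. There are 200 camera calls.

TASK

The order on the red-topped paddle is finished: take that paddle off the amber rail over the rail's upturned end, hang it on the green rail in front of the white one and let go, leaving the blue and white paddles hanging on their rails. Then call the customer: press the pager's green membrane key with about 5 N (never more than 30 N). Do not knock the muffin or the brown cup.

Things in the scene. Friction and masses are not known exactly. Their poses are not given: they have to be found in the camera images.
- rack: Order rack, fixed: dark wooden base 200 mm deep, 300 mm wide, 19 mm high, under the rails; two dark posts to 223 mm high at its back, 122 mm left and right of the middle, joined by a crossbar that carries the two rails. Origin at the middle of the underside, x towards the back, y to its left. The rails are parallel, 130 mm apart, and stand either way round.
- amber_rail: Amber 'in progress' rail: level steel rod 8 mm thick that sticks out of an amber plate (58 mm wide, up to 62 mm above the rod). Origin on the rod's axis at the plate, 191 mm above the worktop; x to the back, so the rod runs along its own -x; z up. Straight to x = -196 mm, then it turns up into an end stop.
- amber_rail_end (a point): On the axis line of the amber rod, under its end stop: a ball 11 mm thick whose centre is 12 mm above this point (top 17.5 mm above). The point lies 205 mm from the plate; the rod ends here.
- green_rail: Green 'ready' rail: the same rod, end stop and plate as the amber one, with a green plate. Origin and axes as for the amber rail.
- green_rail_end (a point): On the axis line of the green rod under its end stop, 205 mm from the plate; ball as on the amber rail.
- red_paddle: Order paddle with red top: upright wooden board 9 mm thick, 84 mm wide, 203 mm tall, about 90 g, docket and clip on its front (clip to 12 mm before the middle plane). Hangs on the amber rail, in front of the blue one. Origin at the middle of the lower edge; x through the thickness (along the rail), z up. The red grip is at z = 162 to 203 mm, 11 mm thick, 46 mm wide, half-round at the top.
- red_paddle_hole (a point): Centre of the closed round hole, 38 mm across, in the red paddle's handle, 133 mm above its lower edge. Hanging, it is 15 mm below the rod's axis. To pass the end stop it must be about 7 mm above the rod's axis; then there are 8 mm of room up, down and to each side.
- blue_paddle: Same paddle with a blue top, on the amber rail 67 to 100 mm behind the red one; stays there. Origin as for the red paddle.
- blue_paddle_hole (a point): Centre of the blue paddle's hole.
- white_paddle: Same paddle with a white top, on the green rail 35 to 55 mm from the green plate; stays on that rail, and the red one is to hang in front of it. Origin as for the red paddle.
- white_paddle_hole (a point): Centre of the white paddle's hole.
- call_key_top (a point): Middle of the top face of the pager's green square membrane key (36 x 36 mm), 29 mm above the worktop, 3 mm above the pager's face. It gives only 2.5 mm downwards, against a spring that rises from 2 N to 8 N, and is then hard.
- call_key: The same green key; origin 3 mm under its top face, z up.
- pager: Customer pager, fixed: flat black box 96 mm deep, 150 mm wide, 26 mm high, with a small keypad and display on its right and the green key on its left (key middle at x = -8, y = 38 mm). Stub aerial 11 mm thick, 70 mm high at x = 40, y = 66 mm. Origin at the middle of the underside; x to the back, y to its left. May stand left or right of the rack.
- muffin: Muffin in a paper case, 85 mm wide, 73 mm high, loose; origin at the middle of its underside.
- brown_cup: Brown paper cup, empty, 82 mm wide, 92 mm high, loose; origin at the middle of its underside.
Things that resemble listed ones, but are neither listed nor needed, are in the scene too. What is shaped like the red_paddle but black is not meant.

How it is judged:
By the outcome, as a careful person would: the job done as asked, in the order asked, and still so for the second after the job is handed in, with the robot touching nothing.
It also fails if it takes over 54 s, if anything falls off the work surface, if the arm or the gripper's body presses on something with over 40 N, if the wrist force passes 120 N, or if a joint passes its speed limit or range.

## Working session

There is one attempt and no reset: what is moved stays moved. The work goes in short steps, Python scripts to look and compute and a tool call to move; the robot and the scene stay as the last step left them, time stands still between calls to the robot, and variables do not carry over. Pictures are saved under pics/ and viewed, at most 10 in all, crops included, and the job is handed in when it is done.

Besides the shell and the picture viewer there is one more tool, called after "Emit:" by a JSON object that holds its "name" and its "arguments", one argument or row to a line. arm_command: Moves the arm, as the interface text tells. Its arguments: {"type":"object","properties":{"deltas":{"type":"array"},"squeeze":{"type":"number"}},"required":["deltas"]}

```bash
mkdir -p pics
python3 - <<'E'
from rig import r, imaging
import cv2,pickle
s=r.sense();print(s)
for n in("side","top","wrist"):
    f=imaging.grab_frame(n);cv2.imwrite(f"pics/{n}0.png",f["image"][:,:,::-1]);pickle.dump(f,open(n+"0.pkl","wb"));print(n,f["mtx"].round(1).tolist(),f["D"],f["world_to_cam"].round(3).tolist())
E
```

```text
{'clock': 0.0, 'qpos': array([-1.15838590e+00,  3.53645539e-01,  1.63414514e+00,  2.96498238e-05,
        1.15518087e+00, -2.37584833e-03]), 'qvel': array([-0.00155859, -0.00089768,  0.00085581, -0.00111648,  0.00085045,
        0.00015688]), 'joint_efforts': array([ 2.41648086e-03, -6.05246902e+01, -3.42061508e+01,  1.22931265e-04,
        9.46891465e-03, -4.33477646e-05]), 'eef_pos': array([ 251.70298969, -571.55561694,  230.55859545]), 'tcp_rot': array([-3.14021383e+00, -3.03850985e-05,  4.14774260e-01]), 'contact_force': array([-0.52721448,  0.87072466, -0.96064327]), 'wrist_torque': array([0.03030864, 0.0144367 , 0.02478639]), 'grasp_force': 0.0, 'opening': 0.9987084512374484}
side [[372.0, 0.0, 322.6], [0.0, 372.0, 198.2], [0.0, 0.0, 1.0]] [0.02186945 0.         0.         0.         0.        ] [[0.982, -0.185, -0.022, -608.944], [0.111, 0.485, 0.867, -193.386], [-0.15, -0.855, 0.497, -964.584], [0.0, 0.0, 0.0, 1.0]]
top [[373.4, 0.0, 325.6], [0.0, 373.4, 199.7], [0.0, 0.0, 1.0]] [-0.04846923  0.          0.          0.          0.        ] [[0.024, -1.0, 0.008, -3.045], [0.998, 0.024, 0.065, -615.613], [-0.065, 0.007, 0.998, -1141.089], [0.0, 0.0, 0.0, 1.0]]
wrist [[281.4, 0.0, 319.5], [0.0, 281.4, 198.6], [0.0, 0.0, 1.0]] [-0.00340018  0.          0.          0.          0.        ] [[0.403, -0.915, -0.002, -623.562], [0.878, 0.387, -0.283, 36.955], [0.259, 0.113, 0.959, -379.333], [0.0, 0.0, 0.0, 1.0]]
```

View pics/side0.png

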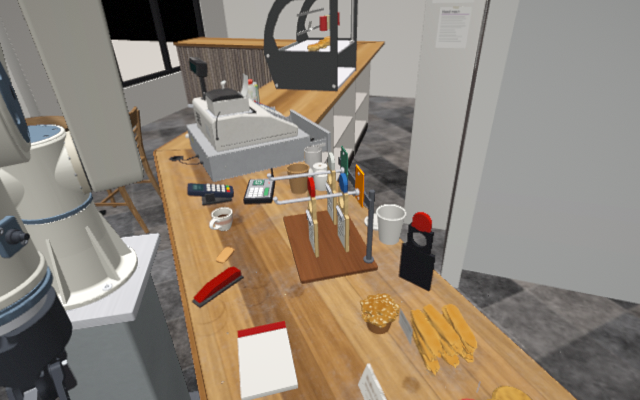

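View pics/top0.png

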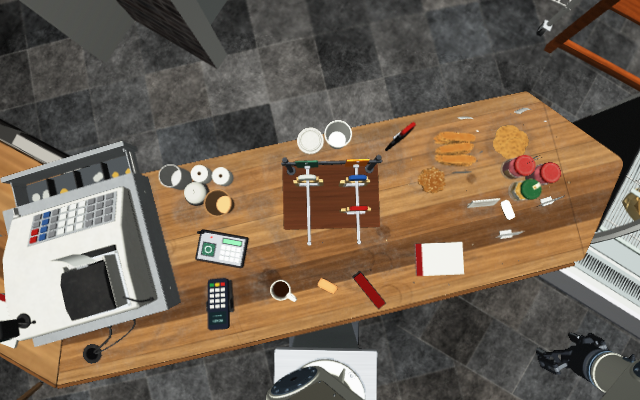

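Side view: rack at (330,220), with the red paddle top at (312,185), blue at (345,180) and the black lookalike standing at (420,250). Top view: amber rail on the right (358,160–242) with red at (358,210) and blue at (357,180). The green rail is on the left (308), with white at (308,181). The pager is at (222,248) with its key at about (208,248). The dark terminal at (219,303) has no green key, so it is a decoy.

Run:
```python
import cv2,numpy as np
t=cv2.imread("pics/top0.png");s=cv2.imread("pics/side0.png")
a=cv2.resize(t[145:265,185:395],None,fx=3.6,fy=3.6,interpolation=cv2.INTER_CUBIC)[:, :800]
cv2.imwrite("pics/c_top.png",a)
b=cv2.resize(s[140:280,240:440],None,fx=4,fy=4,interpolation=cv2.INTER_CUBIC)
cv2.imwrite("pics/c_side.png",b)
```

```text
(no output)
```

View pics/c_top.png

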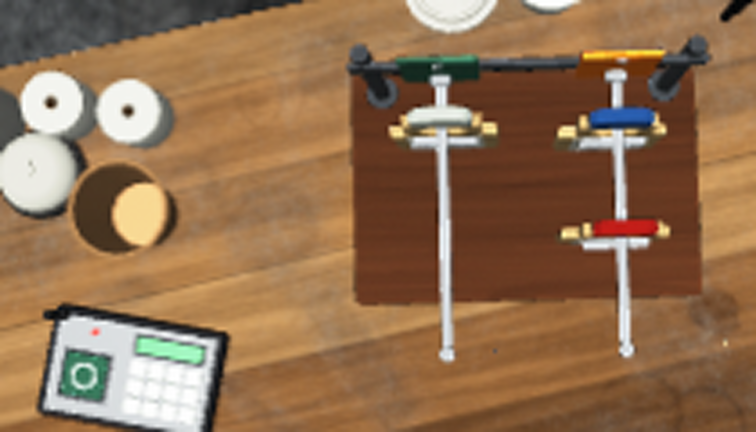

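View pics/c_side.png

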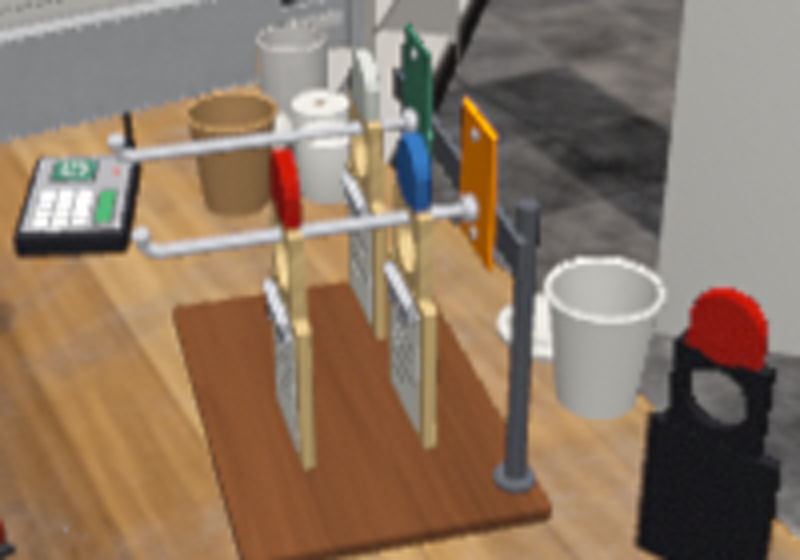

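Top crop: red grip at crop (626,227) on the amber rail in front of blue. Amber ball (626,350), green ball (447,354), white grip (441,118), key (84,375). The side crop agrees: red paddle (285,185) on the amber rod, amber ball (143,238), green ball (116,143). The candidates for "red" are this one and the black-bodied one at side (420,250). The wooden one hanging on the amber rail is meant.

```bash
cat > h.py <<'E'
import cv2,numpy as np,pickle
def ray(f,uv):
    p=cv2.undistortPoints(np.array([[uv]],float),f["mtx"],f["D"])[0,0]
    T=f["world_to_cam"];R=T[:3,:3];return -R.T@T[:3,3],R.T@np.array([p[0],-p[1],-1])
def atz(f,uv,z):
    c,d=ray(f,uv);return c+d*(z-c[2])/d[2]
def tri(fa,a,fb,b):
    (c,d),(e,g)=ray(fa,a),ray(fb,b);d=d/np.linalg.norm(d);g=g/np.linalg.norm(g)
    k=np.linalg.lstsq(np.c_[d,-g],e-c,rcond=None)[0];p,q=c+k[0]*d,e+k[1]*g
    return (p+q)/2,np.linalg.norm(p-q)
def proj(f,P):
    T=f["world_to_cam"];q=np.atleast_2d(P)@T[:3,:3].T+T[:3,3]
    return cv2.projectPoints(q*[1,-1,-1],np.zeros(3),np.zeros(3),f["mtx"],f["D"])[0][:,0]
E
python3 - <<'E'
from h import *
t=pickle.load(open("top0.pkl","rb"));s=pickle.load(open("side0.pkl","rb"))
np.set_printoptions(precision=1,suppress=True)
T=lambda x,y:(185+x/3.6-.36,145+y/3.6-.36); S=lambda x,y:(240+x/4-.4,140+y/4-.4)
for n,p,z in[("amb ball",(626,350),203),("amb root",(617,75),191),("grn ball",(447,354),203),("grn root",(441,78),191),("red mid",(626,226),244),("red L",(593,230),240),("red R",(660,225),240),("white mid",(445,112),244),("blue mid",(622,116),244),("key",(84,375),29),("keyTL",(66,350),29),("keyTR",(111,353),29),("keyBL",(58,397),29),("keyBR",(104,402),29),("cup",(122,208),92),("base FL",(355,303),19),("base FR",(700,295),19),("base BL",(352,70),19)]: print(n,atz(t,T(*p),z))
print("tri",tri(t,T(626,350),s,S(143,238)),tri(t,T(447,354),s,S(116,143)),tri(t,T(617,75),s,S(472,208)),tri(t,T(626,226),s,S(287,150)),tri(t,T(84,375),s,S(74,170)))
E
```

```text
amb ball [495.7 -75.5 203. ]
amb root [697.8 -66.3 191. ]
grn ball [489.8  53.8 203. ]
grn root [692.3  64.  191. ]
red mid [583.5 -69.9 244. ]
red L [580.3 -47.3 240. ]
red R [584.9 -94.1 240. ]
white mid [660.2  58.2 244. ]
blue mid [660.5 -65.7 244. ]
key [455.2 368.9  29. ]
keyTL [476.  385.2  29. ]
keyTR [474.5 346.5  29. ]
keyBL [436.  390.5  29. ]
keyBR [432.8 350.8  29. ]
cup [595.3 324.3  92. ]
base FL [522.1 140.5  19. ]
base FR [ 535.9 -156.4   19. ]
base BL [724.  149.4  19. ]
tri (array([496.2, -75.9, 199.3]), np.float64(1.5131346847498415)) (array([489.4,  53.9, 199.8]), np.float64(0.44206512927751884)) (array([698.8, -66.6, 189.3]), np.float64(1.4809920112914252)) (array([584.4, -70. , 244. ]), np.float64(1.9348330049981801)) (array([454.7, 370.3,  24.3]), np.float64(0.32950848463501475))
```

Emit:
{"name": "arm_command", "arguments": {
  "deltas": [
    {"tz": -40},
    {"tz": -40},
    {"tx": 42, "ty": -27},
    {"tx": 42, "ty": -27},
    {"tx": 42, "ty": -27},
    {"tx": 42, "ty": -27},
    {"tx": 42, "ty": -27},
    {"tx": 42, "ty": -27}
  ]
}}

```text
schema error: expected keys hand, tx, ty, tz, wx, wy, wz
```

Emit:
{"name": "arm_command", "arguments": {
  "deltas": [
    {"tx": 42, "ty": -27},
    {"tx": 42, "ty": -27},
    {"tx": 42, "ty": -27},
    {"tx": 42, "ty": -27},
    {"tx": 42, "ty": -27},
    {"tx": 42, "ty": -27},
    {"wz": -0.172, "hand": 45},
    {"wz": -0.172}
  ]
}}

```text
schema error: expected keys hand, tx, ty, tz, wx, wy, wz
```

Emit:
{"name": "arm_command", "arguments": {
  "deltas": [
    {"wz": -0.172},
    {"wz": -0.172},
    {"wz": -0.172},
    {"wz": -0.172},
    {"wz": -0.172},
    {}
  ]
}}

```text
schema error: expected keys hand, tx, ty, tz, wx, wy, wz
```

Run:
```python
from rig import r, imaging
import cv2,pickle
s=r.sense();print({k:s[k] for k in("clock","eef_pos","tcp_rot","contact_force","opening","qpos")})
for n in("wrist","top"):
    f=imaging.grab_frame(n);cv2.imwrite(f"pics/{n}1.png",f["image"][:,:,::-1]);pickle.dump(f,open(n+"1.pkl","wb"))
```

```text
{'clock': 0.15, 'eef_pos': array([ 251.74987183, -571.66623308,  230.73513021]), 'tcp_rot': array([-3.14051854e+00, -1.25044196e-05,  4.14809182e-01]), 'contact_force': array([-0.58798204,  0.1980212 ,  0.31070792]), 'opening': 0.9952858418861388, 'qpos': array([-1.15837869e+00,  3.53508644e-01,  1.63393243e+00,  1.08599223e-05,
        1.15522572e+00, -2.39594286e-03])}
```

View pics/wrist1.png

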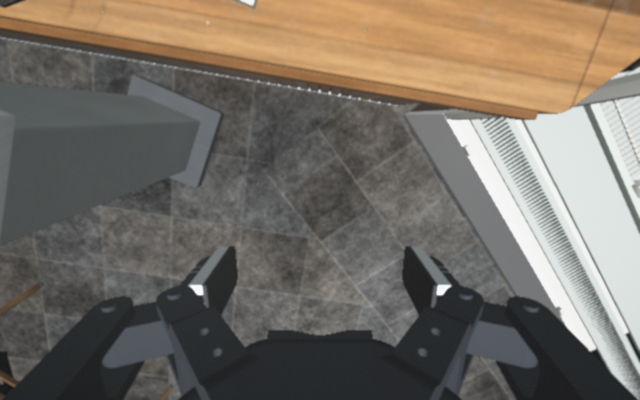

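The arm did not move: all three calls were refused because each row must have all seven keys. The wrist view shows only floor and the counter edge. I'll resend the rows in full.

Emit:
{"name": "arm_command", "arguments": {
  "deltas": [
    {"hand": 85, "tx": 0, "ty": 0, "tz": -40, "wx": 0, "wy": 0, "wz": 0},
    {"hand": 85, "tx": 0, "ty": 0, "tz": -40, "wx": 0, "wy": 0, "wz": 0},
    {"hand": 85, "tx": 42, "ty": -27, "tz": 0, "wx": 0, "wy": 0, "wz": 0},
    {"hand": 85, "tx": 42, "ty": -27, "tz": 0, "wx": 0, "wy": 0, "wz": 0},
    {"hand": 85, "tx": 42, "ty": -27, "tz": 0, "wx": 0, "wy": 0, "wz": 0},
    {"hand": 85, "tx": 42, "ty": -27, "tz": 0, "wx": 0, "wy": 0, "wz": 0},
    {"hand": 85, "tx": 42, "ty": -27, "tz": 0, "wx": 0, "wy": 0, "wz": 0},
    {"hand": 85, "tx": 42, "ty": -27, "tz": 0, "wx": 0, "wy": 0, "wz": 0}
  ]
}}

```text
clock: 1.25
eef_pos: [417.9, -320.7, 311.4]
tcp_rot: [3.141, -0.0, 0.415]
contact_force: [0.1, -0.6, 0.7]
opening: 0.995
grasp_force: 0.0
```

Emit:
{"name": "arm_command", "arguments": {
  "deltas": [
    {"hand": 85, "tx": 42, "ty": -27, "tz": 0, "wx": 0, "wy": 0, "wz": 0},
    {"hand": 85, "tx": 42, "ty": -27, "tz": 0, "wx": 0, "wy": 0, "wz": 0},
    {"hand": 85, "tx": 42, "ty": -27, "tz": 0, "wx": 0, "wy": 0, "wz": 0},
    {"hand": 85, "tx": 42, "ty": -27, "tz": 0, "wx": 0, "wy": 0, "wz": 0},
    {"hand": 85, "tx": 42, "ty": -27, "tz": 0, "wx": 0, "wy": 0, "wz": 0},
    {"hand": 85, "tx": 42, "ty": -27, "tz": 0, "wx": 0, "wy": 0, "wz": 0},
    {"hand": 45, "tx": 0, "ty": 0, "tz": 0, "wx": 0, "wy": 0, "wz": -0.172},
    {"hand": 45, "tx": 0, "ty": 0, "tz": 0, "wx": 0, "wy": 0, "wz": -0.172}
  ]
}}

```text
clock: 2.25
eef_pos: [582.7, -71.5, 310.9]
tcp_rot: [-3.141, 0.0, 0.766]
contact_force: [0.3, 0.7, 0.4]
opening: 0.601
grasp_force: 0.0
```

Emit:
{"name": "arm_command", "arguments": {
  "deltas": [
    {"hand": 45, "tx": 0, "ty": 0, "tz": 0, "wx": 0, "wy": 0, "wz": -0.172},
    {"hand": 45, "tx": 0, "ty": 0, "tz": 0, "wx": 0, "wy": 0, "wz": -0.172},
    {"hand": 45, "tx": 0, "ty": 0, "tz": 0, "wx": 0, "wy": 0, "wz": -0.172},
    {"hand": 45, "tx": 0, "ty": 0, "tz": 0, "wx": 0, "wy": 0, "wz": -0.172},
    {"hand": 45, "tx": 0, "ty": 0, "tz": 0, "wx": 0, "wy": 0, "wz": -0.172},
    {"hand": 45, "tx": 0, "ty": 0, "tz": 0, "wx": 0, "wy": 0, "wz": 0},
    {"hand": 45, "tx": 0, "ty": 0, "tz": 0, "wx": 0, "wy": 0, "wz": 0}
  ]
}}

```text
clock: 3.12
eef_pos: [582.5, -72.4, 311.2]
tcp_rot: [-3.141, -0.0, 1.615]
contact_force: [0.2, 0.3, -0.2]
opening: 0.527
grasp_force: 0.0
```

Run:
```python
from rig import r, imaging
import cv2,pickle
s=r.sense();print({k:s[k] for k in("clock","eef_pos","tcp_rot","contact_force","opening","qpos")})
f=imaging.grab_frame("wrist");cv2.imwrite("pics/wrist2.png",f["image"][:,:,::-1]);pickle.dump(f,open("wrist2.pkl","wb"))
```

```text
{'clock': 3.125, 'eef_pos': array([582.50777211, -72.35101835, 311.21042462]), 'tcp_rot': array([-3.14142111e+00, -3.03471772e-05,  1.61507299e+00]), 'contact_force': array([ 0.17438186,  0.31536766, -0.20052237]), 'opening': 0.5274694395633555, 'qpos': array([-1.26129148e-01,  2.28049975e-01,  1.62417770e+00,  8.49644655e-07,
        1.28953919e+00, -1.70406052e-01])}
```

View pics/wrist2.png

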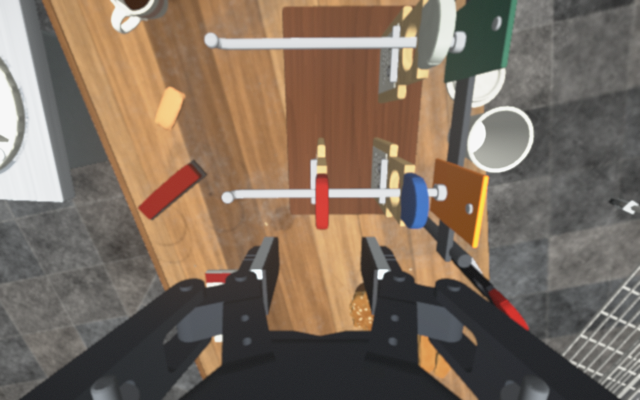

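The wrist view shows the red grip at (322,176–228), centred between the fingers. Amber ball is at (228,198), green ball at (211,40), white grip at (437,32).

Run:
```python
from h import *
np.set_printoptions(precision=1,suppress=True)
f=pickle.load(open("wrist2.pkl","rb"))
im=f["image"].astype(int);m=(im[...,0]>120)&(im[...,1]<60)&(im[...,2]<60);m[:,:300]=0;m[:,345:]=0;m[240:]=0
v,u=np.nonzero(m);print(u.min(),u.max(),v.min(),v.max(),u.mean(),v.mean())
for vv in range(v.min(),v.max(),8):print(vv,u[v==vv].min(),u[v==vv].max(),end='; ')
print()
print("grip",atz(f,(u.mean(),v.mean()),238),"amb ball",atz(f,(228,198),203),"grn ball",atz(f,(211,40),203),"white",atz(f,(430,32),244))
print("pred grip ends",proj(f,[[584,-70-23*1,225],[584,-70+23,225],[584,-70,246]]))
```

```text
317 327 176 182 322.1666666666667 178.0
176 319 323; 
grip [583.2 -46.7 238. ] amb ball [497.3 -77.  203. ] grn ball [489.9  54.2 203. ] white [649.9  56.6 244. ]
pred grip ends [[320.5 226.8]
 [323.  175.1]
 [321.9 209.6]]
```

Emit:
{"name": "arm_command", "arguments": {
  "deltas": [
    {"hand": 45, "tx": 1, "ty": 1, "tz": 40, "wx": 0, "wy": 0, "wz": 0},
    {"hand": 45, "tx": 0, "ty": 0, "tz": 40, "wx": 0, "wy": 0, "wz": 0},
    {"hand": 45, "tx": 0, "ty": 0, "tz": 21, "wx": 0, "wy": 0, "wz": 0},
    {"hand": 0, "tx": 0, "ty": 0, "tz": 0, "wx": 0, "wy": 0, "wz": 0},
    {"hand": 0, "tx": 0, "ty": 0, "tz": 0, "wx": 0, "wy": 0, "wz": 0},
    {"hand": 0, "tx": 0, "ty": 0, "tz": 0, "wx": 0, "wy": 0, "wz": 0},
    {"hand": 0, "tx": 0, "ty": 0, "tz": 0, "wx": 0, "wy": 0, "wz": 0},
    {"hand": 0, "tx": 0, "ty": 0, "tz": 0, "wx": 0, "wy": 0, "wz": 0}
  ],
  "squeeze": 50
}}

```text
clock: 4.18
eef_pos: [584.1, -71.4, 211.1]
tcp_rot: [3.14, 0.0, 1.619]
contact_force: [0.7, 0.6, 4.6]
opening: 0.116
grasp_force: 53.3
```

Emit:
{"name": "arm_command", "arguments": {
  "deltas": [
    {"hand": 0, "tx": 0, "ty": 0, "tz": -11, "wx": 0, "wy": 0, "wz": 0},
    {"hand": 0, "tx": 0, "ty": 0, "tz": -11, "wx": 0, "wy": 0, "wz": 0},
    {"hand": 0, "tx": 0, "ty": 0, "tz": 0, "wx": 0, "wy": 0, "wz": 0}
  ]
}}

```text
clock: 4.55
eef_pos: [584.2, -71.4, 233.7]
tcp_rot: [3.139, 0.0, 1.619]
contact_force: [-0.7, 0.1, -0.6]
opening: 0.119
grasp_force: 52.8
```

Run:
```python
from rig import r, imaging
from h import *
s=r.sense();print({k:s[k] for k in("clock","eef_pos","tcp_rot","contact_force","opening")})
f=imaging.grab_frame("side");pickle.dump(f,open("side3.pkl","wb"))
b=cv2.resize(f["image"][140:270,250:400,::-1],None,fx=4.6,fy=4.6,interpolation=cv2.INTER_CUBIC)
cv2.imwrite("pics/side3.png",b)
for n,z in(("rod",191),("hole",198)):print(n,(proj(f,[[x,-71.5,z] for x in(584,)])-[250,140])*4.6)
```

```text
{'clock': 4.55, 'eef_pos': array([584.2261354 , -71.38816853, 233.69174206]), 'tcp_rot': array([3.13942601e+00, 3.56261556e-04, 1.61877393e+00]), 'contact_force': array([-0.71570785,  0.12393469, -0.63507295]), 'opening': 0.11858306937005064}
rod [[283.76997703 262.9011509 ]]
hole [[283.27448168 251.24239986]]
```

View pics/side3.png

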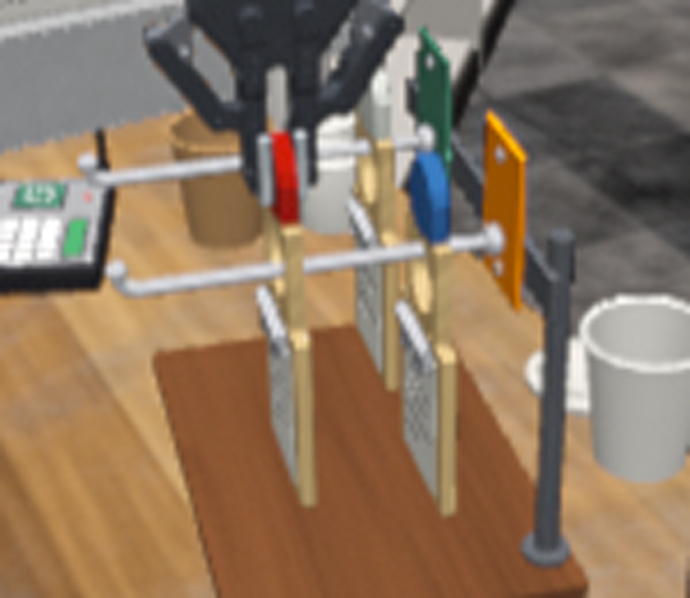

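The side crop shows the red paddle held upright at (287,180), with the rod passing through its hole. I'll take it straight off over the ball.

Emit:
{"name": "arm_command", "arguments": {
  "deltas": [
    {"hand": 0, "tx": 0, "ty": -20, "tz": 0, "wx": 0, "wy": 0, "wz": 0},
    {"hand": 0, "tx": 0, "ty": -20, "tz": 0, "wx": 0, "wy": 0, "wz": 0},
    {"hand": 0, "tx": 0, "ty": -20, "tz": 0, "wx": 0, "wy": 0, "wz": 0},
    {"hand": 0, "tx": 0, "ty": -10, "tz": 0, "wx": 0, "wy": 0, "wz": 0},
    {"hand": 0, "tx": 0, "ty": -10, "tz": 0, "wx": 0, "wy": 0, "wz": 0}
  ]
}}

```text
clock: 5.22
eef_pos: [503.4, -75.2, 232.3]
tcp_rot: [3.141, 0.0, 1.619]
contact_force: [0.5, 0.3, -0.6]
opening: 0.124
grasp_force: 52.8
```

Emit:
{"name": "arm_command", "arguments": {
  "deltas": [
    {"hand": 0, "tx": 0, "ty": -10, "tz": 0, "wx": 0, "wy": 0, "wz": 0},
    {"hand": 0, "tx": 0, "ty": -10, "tz": 0, "wx": 0, "wy": 0, "wz": 0},
    {"hand": 0, "tx": 0, "ty": -10, "tz": 0, "wx": 0, "wy": 0, "wz": 0},
    {"hand": 0, "tx": 0, "ty": -10, "tz": 0, "wx": 0, "wy": 0, "wz": 0},
    {"hand": 0, "tx": 0, "ty": -10, "tz": 0, "wx": 0, "wy": 0, "wz": 0},
    {"hand": 0, "tx": 0, "ty": -5, "tz": 0, "wx": 0, "wy": 0, "wz": 0},
    {"hand": 0, "tx": 0, "ty": 0, "tz": 0, "wx": 0, "wy": 0, "wz": 0}
  ]
}}

```text
clock: 6.1
eef_pos: [448.5, -77.8, 232.4]
tcp_rot: [3.141, 0.0, 1.619]
contact_force: [0.7, 1.0, -0.7]
opening: 0.124
grasp_force: 52.8
```

Emit:
{"name": "arm_command", "arguments": {
  "deltas": [
    {"hand": 0, "tx": 26, "ty": 0, "tz": 0, "wx": 0, "wy": 0, "wz": 0},
    {"hand": 0, "tx": 26, "ty": 0, "tz": 0, "wx": 0, "wy": 0, "wz": 0},
    {"hand": 0, "tx": 26, "ty": 0, "tz": 0, "wx": 0, "wy": 0, "wz": 0},
    {"hand": 0, "tx": 26, "ty": 0, "tz": 0, "wx": 0, "wy": 0, "wz": 0},
    {"hand": 0, "tx": 26, "ty": 0, "tz": 0, "wx": 0, "wy": 0, "wz": 0},
    {"hand": 0, "tx": 0, "ty": 0, "tz": 0, "wx": 0, "wy": 0, "wz": 0},
    {"hand": 0, "tx": 0, "ty": 0, "tz": 0, "wx": 0, "wy": 0, "wz": 0}
  ]
}}

```text
clock: 6.98
eef_pos: [442.6, 51.8, 232.3]
tcp_rot: [3.142, 0.0, 1.619]
contact_force: [0.0, -0.1, -0.7]
opening: 0.119
grasp_force: 52.8
```

Run:
```python
from rig import r, imaging
from h import *
s=r.sense();print({k:s[k] for k in("clock","eef_pos","tcp_rot","contact_force","opening")})
f=imaging.grab_frame("side");w=imaging.grab_frame("wrist");pickle.dump((f,w),open("s4.pkl","wb"))
b=cv2.resize(f["image"][130:250,220:360,::-1],(560,480),interpolation=cv2.INTER_CUBIC)
c=cv2.resize(w["image"][:,220:440,::-1],(240,436))
c=cv2.copyMakeBorder(c,0,44,0,0,cv2.BORDER_CONSTANT)
cv2.imwrite("pics/s4.png",np.hstack([b,c]))
```

```text
{'clock': 6.975, 'eef_pos': array([442.62256275,  51.77299925, 232.25447768]), 'tcp_rot': array([3.14158401e+00, 3.25797526e-04, 1.61942742e+00]), 'contact_force': array([ 0.0420499 , -0.11954633, -0.67495392]), 'opening': 0.118833555414023}
```

View pics/s4.png

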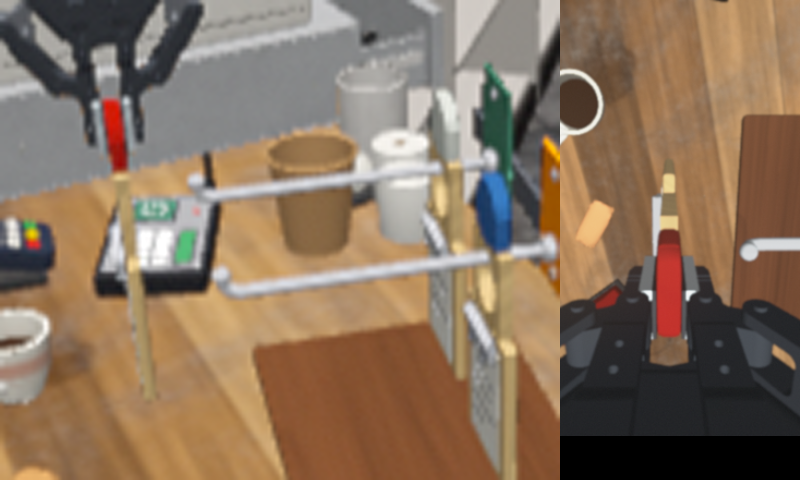

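The paddle is clear of the amber rail, upright, at side crop (118,135), and its line matches the green ball at (198,185). Now onto the green rail.

Emit:
{"name": "arm_command", "arguments": {
  "deltas": [
    {"hand": 0, "tx": 0, "ty": 20, "tz": 0, "wx": 0, "wy": 0, "wz": 0},
    {"hand": 0, "tx": 0, "ty": 10, "tz": 0, "wx": 0, "wy": 0, "wz": 0},
    {"hand": 0, "tx": 0, "ty": 10, "tz": 0, "wx": 0, "wy": 0, "wz": 0},
    {"hand": 0, "tx": 0, "ty": 10, "tz": 0, "wx": 0, "wy": 0, "wz": 0},
    {"hand": 0, "tx": 0, "ty": 10, "tz": 0, "wx": 0, "wy": 0, "wz": 0},
    {"hand": 0, "tx": 0, "ty": 10, "tz": 0, "wx": 0, "wy": 0, "wz": 0}
  ]
}}

```text
clock: 7.82
eef_pos: [513.0, 55.5, 232.3]
tcp_rot: [-3.142, 0.0, 1.619]
contact_force: [-0.1, -0.8, -1.0]
opening: 0.121
grasp_force: 52.8
```

Emit:
{"name": "arm_command", "arguments": {
  "deltas": [
    {"hand": 0, "tx": 0, "ty": 20, "tz": 0, "wx": 0, "wy": 0, "wz": 0},
    {"hand": 0, "tx": 0, "ty": 20, "tz": 0, "wx": 0, "wy": 0, "wz": 0},
    {"hand": 0, "tx": 0, "ty": 15, "tz": 0, "wx": 0, "wy": 0, "wz": 0},
    {"hand": 0, "tx": 0, "ty": 0, "tz": 0, "wx": 0, "wy": 0, "wz": 0}
  ]
}}

```text
clock: 8.32
eef_pos: [568.0, 58.1, 232.0]
tcp_rot: [-3.141, 0.0, 1.619]
contact_force: [-0.5, -1.4, -0.6]
opening: 0.121
grasp_force: 52.8
```

Emit:
{"name": "arm_command", "arguments": {
  "deltas": [
    {"hand": 0, "tx": 0, "ty": 0, "tz": 8, "wx": 0, "wy": 0, "wz": 0},
    {"hand": 0, "tx": 0, "ty": 0, "tz": 8, "wx": 0, "wy": 0, "wz": 0},
    {"hand": 0, "tx": 0, "ty": 0, "tz": 3, "wx": 0, "wy": 0, "wz": 0},
    {"hand": 0, "tx": 0, "ty": 0, "tz": 2, "wx": 0, "wy": 0, "wz": 0},
    {"hand": 0, "tx": 0, "ty": 0, "tz": 0, "wx": 0, "wy": 0, "wz": 0}
  ]
}}

```text
clock: 8.95
eef_pos: [567.2, 58.1, 211.4]
tcp_rot: [3.142, 0.0, 1.619]
contact_force: [-0.7, -0.2, -1.4]
opening: 0.123
grasp_force: 52.8
```

Emit:
{"name": "arm_command", "arguments": {
  "deltas": [
    {"hand": 0, "tx": 0, "ty": 0, "tz": 1, "wx": 0, "wy": 0, "wz": 0},
    {"hand": 15, "tx": 0, "ty": 0, "tz": 0, "wx": 0, "wy": 0, "wz": 0},
    {"hand": 20, "tx": 0, "ty": 0, "tz": 0, "wx": 0, "wy": 0, "wz": 0},
    {"hand": 30, "tx": 0, "ty": 0, "tz": 0, "wx": 0, "wy": 0, "wz": 0},
    {"hand": 45, "tx": 0, "ty": 0, "tz": 0, "wx": 0, "wy": 0, "wz": 0},
    {"hand": 45, "tx": 0, "ty": 0, "tz": 0, "wx": 0, "wy": 0, "wz": 0},
    {"hand": 45, "tx": 0, "ty": 0, "tz": -20, "wx": 0, "wy": 0, "wz": 0},
    {"hand": 45, "tx": 0, "ty": 0, "tz": -30, "wx": 0, "wy": 0, "wz": 0}
  ]
}}

```text
clock: 9.95
eef_pos: [566.6, 58.0, 259.9]
tcp_rot: [-3.139, 0.0, 1.619]
contact_force: [0.2, -0.7, -1.1]
opening: 0.525
grasp_force: 0.0
```

Emit:
{"name": "arm_command", "arguments": {
  "deltas": [
    {"hand": 45, "tx": 0, "ty": 0, "tz": -40, "wx": 0, "wy": 0, "wz": 0},
    {"hand": 45, "tx": 0, "ty": 0, "tz": -10, "wx": 0, "wy": 0, "wz": 0},
    {"hand": 0, "tx": 0, "ty": 0, "tz": 0, "wx": 0, "wy": 0, "wz": 0}
  ]
}}

```text
clock: 10.32
eef_pos: [567.4, 58.1, 310.5]
tcp_rot: [3.141, -0.0, 1.619]
contact_force: [-0.5, -0.4, -0.2]
opening: 0.326
grasp_force: 0.0
```

Run:
```python
from rig import r, imaging
from h import *
np.set_printoptions(precision=1,suppress=True)
s=r.sense();print({k:s[k] for k in("clock","eef_pos","tcp_rot","contact_force","opening")})
f=imaging.grab_frame("side")
b=cv2.resize(f["image"][130:270,220:400,::-1],(720,560),interpolation=cv2.INTER_CUBIC)
cv2.imwrite("pics/s5.png",b)
```

```text
{'clock': 10.325, 'eef_pos': array([567.4,  58.1, 310.5]), 'tcp_rot': array([ 3.1, -0. ,  1.6]), 'contact_force': array([-0.5, -0.4, -0.2]), 'opening': 0.32561706412625047}
```

View pics/s5.png

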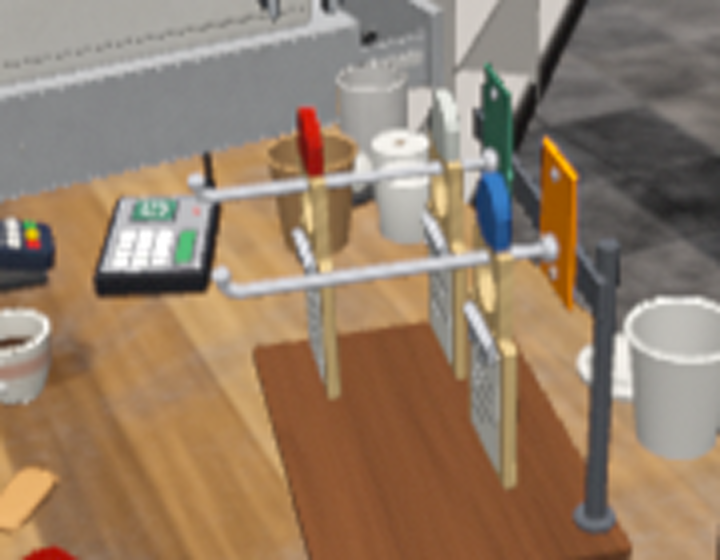

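The red paddle hangs free on the green rail at (315,150–390), in front of white (445,110). Blue is still on the amber rail at (495,210). Next the pager key.

Emit:
{"name": "arm_command", "arguments": {
  "deltas": [
    {"hand": 0, "tx": 39.5, "ty": -12, "tz": 0, "wx": 0, "wy": 0, "wz": 0},
    {"hand": 0, "tx": 39.5, "ty": -12, "tz": 0, "wx": 0, "wy": 0, "wz": 0},
    {"hand": 0, "tx": 39.5, "ty": -12, "tz": 0, "wx": 0, "wy": 0, "wz": 0},
    {"hand": 0, "tx": 39.5, "ty": -12, "tz": 0, "wx": 0, "wy": 0, "wz": 0},
    {"hand": 0, "tx": 39.5, "ty": -12, "tz": 0, "wx": 0, "wy": 0, "wz": 0},
    {"hand": 0, "tx": 39.5, "ty": -12, "tz": 0, "wx": 0, "wy": 0, "wz": 0},
    {"hand": 0, "tx": 39.5, "ty": -12, "tz": 0, "wx": 0, "wy": 0, "wz": 0},
    {"hand": 0, "tx": 39.5, "ty": -12, "tz": 0, "wx": 0, "wy": 0, "wz": 0}
  ]
}}

```text
clock: 11.38
eef_pos: [455.0, 369.9, 308.4]
tcp_rot: [-3.139, 0.002, 1.619]
contact_force: [1.0, -0.4, 0.4]
opening: 0.001
grasp_force: 0.0
```

Emit:
{"name": "arm_command", "arguments": {
  "deltas": [
    {"hand": 0, "tx": 0, "ty": 0, "tz": 0, "wx": 0, "wy": 0, "wz": 0.164},
    {"hand": 0, "tx": 0, "ty": 0, "tz": 0, "wx": 0, "wy": 0, "wz": 0.164},
    {"hand": 0, "tx": 0, "ty": 0, "tz": 0, "wx": 0, "wy": 0, "wz": 0.164},
    {"hand": 0, "tx": 0, "ty": 0, "tz": 0, "wx": 0, "wy": 0, "wz": 0.164},
    {"hand": 0, "tx": 0, "ty": 0, "tz": 0, "wx": 0, "wy": 0, "wz": 0.164},
    {"hand": 0, "tx": 0, "ty": 0, "tz": 60, "wx": 0, "wy": 0, "wz": 0},
    {"hand": 0, "tx": 0, "ty": 0, "tz": 60, "wx": 0, "wy": 0, "wz": 0},
    {"hand": 0, "tx": 0, "ty": 0, "tz": 0, "wx": 0, "wy": 0, "wz": 0}
  ]
}}

```text
clock: 12.38
eef_pos: [452.9, 366.4, 184.9]
tcp_rot: [-3.14, 0.011, 0.799]
contact_force: [0.8, -0.2, 0.6]
opening: -0.005
grasp_force: 0.0
```

Run:
```python
from rig import r, imaging
from h import *
np.set_printoptions(precision=1,suppress=True)
s=r.sense();print({k:s[k] for k in("clock","eef_pos","tcp_rot","contact_force","opening","qpos")})
f=imaging.grab_frame("wrist");pickle.dump(f,open("w6.pkl","wb"))
cv2.imwrite("pics/w6.png",f["image"][:,:,::-1])
print("pred key",proj(f,[[455,369.5,29]]))
```

```text
{'clock': 12.375, 'eef_pos': array([452.9, 366.4, 184.9]), 'tcp_rot': array([-3.1,  0. ,  0.8]), 'contact_force': array([ 0.8, -0.2,  0.6]), 'opening': -0.004957194365531858, 'qpos': array([ 0.7,  0.3,  1.8, -0. ,  1. ,  1.4])}
pred key [[319.7 179.7]]
```

View pics/w6.png

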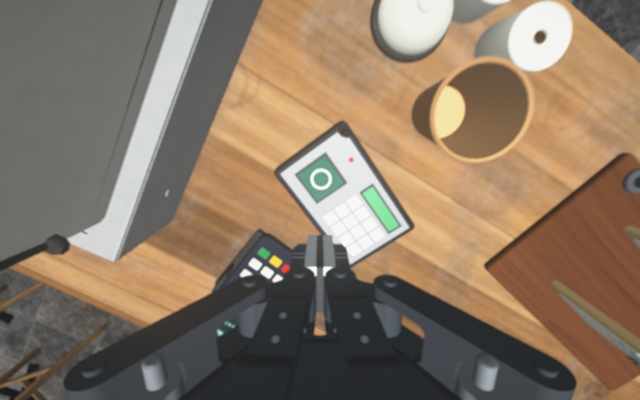

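The key centre is at (320,179), matching the predicted (319.7,179.7). The register edge at (120,260)–(255,5) needs a clearance check.

Run:
```python
from h import *
np.set_printoptions(precision=1,suppress=True)
f=pickle.load(open("w6.pkl","rb"))
for z in(0,60,120):print(z,atz(f,(120,258),z),atz(f,(175,212),z),atz(f,(255,10),z))
print("cam",ray(f,(0,0))[0],"key",atz(f,(320.5,179),29))
t=pickle.load(open("top0.pkl","rb"));s=pickle.load(open("side0.pkl","rb"))
print(tri(t,(178,303),s,(206,165)),atz(t,(178,303),0))
```

```text
0 [190.8 471.2   0. ] [293.6 460.    0. ] [525.9 536.1   0. ]
60 [248.3 461.7  60. ] [332.3 452.5  60. ] [521.9 514.7  60. ]
120 [305.8 452.2 120. ] [370.9 445.1 120. ] [517.8 493.2 120. ]
cam [504.  419.4 326.8] key [456.2 369.5  29. ]
(array([288.3, 436. ,  79.4]), np.float64(20.798031971013906)) [281.4 466.    0. ]
```

Emit:
{"name": "arm_command", "arguments": {
  "deltas": [
    {"hand": 0, "tx": 4, "ty": 0, "tz": 40, "wx": 0, "wy": 0, "wz": 0},
    {"hand": 0, "tx": 0, "ty": 0, "tz": 40, "wx": 0, "wy": 0, "wz": 0},
    {"hand": 0, "tx": 0, "ty": 0, "tz": 40, "wx": 0, "wy": 0, "wz": 0},
    {"hand": 0, "tx": 0, "ty": 0, "tz": 20, "wx": 0, "wy": 0, "wz": 0},
    {"hand": 0, "tx": 0, "ty": 0, "tz": 5, "wx": 0, "wy": 0, "wz": 0},
    {"hand": 0, "tx": 0, "ty": 0, "tz": 0, "wx": 0, "wy": 0, "wz": 0},
    {"hand": 0, "tx": 0, "ty": 0, "tz": 0, "wx": 0, "wy": 0, "wz": 0},
    {"hand": 0, "tx": 0, "ty": 0, "tz": 0, "wx": 0, "wy": 0, "wz": 0}
  ]
}}

```text
clock: 13.42
eef_pos: [459.6, 372.4, 46.4]
tcp_rot: [3.141, -0.002, 0.799]
contact_force: [-0.1, 0.3, -0.3]
opening: -0.001
grasp_force: 0.0
```

Emit:
{"name": "arm_command", "arguments": {
  "deltas": [
    {"hand": 0, "tx": -5, "ty": 0, "tz": 10, "wx": 0, "wy": 0, "wz": 0},
    {"hand": 0, "tx": 0, "ty": 0, "tz": 3, "wx": 0, "wy": 0, "wz": 0},
    {"hand": 0, "tx": 0, "ty": 0, "tz": 0, "wx": 0, "wy": 0, "wz": 0},
    {"hand": 0, "tx": 0, "ty": 0, "tz": 0, "wx": 0, "wy": 0, "wz": 0}
  ]
}}

```text
clock: 13.92
eef_pos: [455.6, 368.4, 32.2]
tcp_rot: [3.142, 0.0, 0.799]
contact_force: [-0.4, 0.7, 0.2]
opening: 0.0
grasp_force: 0.0
```

Emit:
{"name": "arm_command", "arguments": {
  "deltas": [
    {"hand": 0, "tx": 0, "ty": 0, "tz": 1, "wx": 0, "wy": 0, "wz": 0},
    {"hand": 0, "tx": 0, "ty": 0, "tz": 1, "wx": 0, "wy": 0, "wz": 0},
    {"hand": 0, "tx": 0, "ty": 0, "tz": 1, "wx": 0, "wy": 0, "wz": 0},
    {"hand": 0, "tx": 0, "ty": 0, "tz": 0, "wx": 0, "wy": 0, "wz": 0},
    {"hand": 0, "tx": 0, "ty": 0, "tz": 0, "wx": 0, "wy": 0, "wz": 0}
  ]
}}

```text
clock: 14.55
eef_pos: [455.6, 368.4, 29.3]
tcp_rot: [-3.142, -0.0, 0.799]
contact_force: [0.2, 0.2, -0.1]
opening: -0.004
grasp_force: 0.3
```

Emit:
{"name": "arm_command", "arguments": {
  "deltas": [
    {"hand": 0, "tx": 0, "ty": 0, "tz": 0.7, "wx": 0, "wy": 0, "wz": 0},
    {"hand": 0, "tx": 0, "ty": 0, "tz": 0.5, "wx": 0, "wy": 0, "wz": 0},
    {"hand": 0, "tx": 0, "ty": 0, "tz": 0, "wx": 0, "wy": 0, "wz": 0},
    {"hand": 0, "tx": 0, "ty": 0, "tz": 0, "wx": 0, "wy": 0, "wz": 0}
  ]
}}

```text
clock: 15.05
eef_pos: [455.6, 368.4, 28.2]
tcp_rot: [3.142, -0.0, 0.799]
contact_force: [-1.1, -0.1, 4.3]
opening: -0.008
grasp_force: 2.2
```

Emit:
{"name": "arm_command", "arguments": {
  "deltas": [
    {"hand": 0, "tx": 0, "ty": 0, "tz": 0.4, "wx": 0, "wy": 0, "wz": 0},
    {"hand": 0, "tx": 0, "ty": 0, "tz": 0, "wx": 0, "wy": 0, "wz": 0},
    {"hand": 0, "tx": 0, "ty": 0, "tz": 0, "wx": 0, "wy": 0, "wz": 0},
    {"hand": 0, "tx": 0, "ty": 0, "tz": 0, "wx": 0, "wy": 0, "wz": 0}
  ]
}}

```text
clock: 15.55
eef_pos: [455.6, 368.4, 27.8]
tcp_rot: [-3.142, -0.0, 0.799]
contact_force: [-1.0, -0.9, 5.4]
opening: -0.001
grasp_force: 2.7
```

The key is pressed at 5.4 N. Now retreat straight up, check the paddles numerically, and hand in.

Emit:
{"name": "arm_command", "arguments": {
  "deltas": [
    {"hand": 0, "tx": 0, "ty": 0, "tz": -10, "wx": 0, "wy": 0, "wz": 0},
    {"hand": 0, "tx": 0, "ty": 0, "tz": -40, "wx": 0, "wy": 0, "wz": 0},
    {"hand": 0, "tx": 0, "ty": 0, "tz": -50, "wx": 0, "wy": 0, "wz": 0},
    {"hand": 0, "tx": 0, "ty": 0, "tz": -40, "wx": 0, "wy": 0, "wz": 0},
    {"hand": 0, "tx": 0, "ty": 0, "tz": 0, "wx": 0, "wy": 0, "wz": 0},
    {"hand": 0, "tx": 0, "ty": 0, "tz": 0, "wx": 0, "wy": 0, "wz": 0}
  ]
}}

```text
clock: 16.3
eef_pos: [455.1, 368.0, 167.3]
tcp_rot: [-3.142, 0.001, 0.799]
contact_force: [0.0, 0.3, 0.4]
opening: 0.002
grasp_force: 0.0
```

Run:
```python
from rig import r, imaging
from h import *
s=r.sense();print(s["clock"],s["eef_pos"],s["contact_force"])
f=imaging.grab_frame("side")["image"].astype(int)
m=(f[...,0]>130)&(f[...,1]<60)&(f[...,2]<60);m[:130]=0;m[200:]=0;m[:,:260]=0;m[:,380:]=0
v,u=np.nonzero(m);print("red side",u.mean(),v.mean(),"expected about",220+312/4,130+140/4)
print("sign_off",r.sign_off())
```

```text
16.3 [455.13309336 368.010962   167.28740034] [0.01874766 0.33309213 0.41876909]
red side 297.73846153846154 165.07692307692307 expected about 298.0 165.0
the job is handed in; nothing more can be done
sign_off None
```

I hung the red paddle on the green rail in front of the white one and let go, then pressed the pager key at about 5.4 N, backed clear and handed in at 16.3 s; blue and white were still on their rails at the last look.

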